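Return the round-topped dolly to the free cell of the box

TASK

Put the round-topped steel dolly from the bench back into the one free cell of the wooden dolly box. First close the gripper, reach into that cell and feel its bottom with the fingertips to be sure that it is clear; then fetch the dolly, set it down gently in the cell, standing upright on the bottom, and let go. Leave the flat-topped dolly standing where it is.

Things in the scene. Friction and masses are not known exactly. Their poses are not given: they have to be found in the camera images.
- round_dolly_mid (a point): Centre, 50 mm above the underside, of the round-topped dolly: a loose plain steel post 100 mm high, about 0.45 kg, standing upright on the bench. Its round shank, 28 mm in diameter, is straight from 18 to 86 mm above the underside and ends in a dome no wider than the shank; the foot is a disc 40 mm in diameter, 12 mm thick. Its z axis points up the post; it looks the same from all sides.
- cell: Black rubber bottom of the free cell, 62 mm square, fixed and hard. Origin: centre of its top face, 8 mm above the bench; z up, x and y along the cell's sides. The cell is 70 mm square inside, its walls end 20 mm above this face. Any of the six cells may be the free one; the others hold steel pieces up to 46 mm wide and 63 mm high, one of them only a flat disc 10 mm thick.
- dolly_box: The plywood dolly box, fixed to the bench: 158 mm (its x) by 234 mm (its y), 28 mm high, walls 6 mm thick, two by three square cells at a spacing of 76 mm. Its origin is the centre of its underside, on the bench.
- flat_dolly: The flat-topped dolly, to be left alone: a loose steel post standing on the bench, 100 mm high with the same foot and shank as the round-topped one, but ending in a flat disc 38 mm in diameter. Origin: centre of its underside. It stands 85 mm or more from the round-topped dolly, axis to axis; either may be the nearer to the robot.

How it is judged:
On the way:
1. the fingertips press on the free cell's bottom while the round-topped dolly is still away from the cell (contact force between the fingers and cell above 0.5 N and horizontal distance between round_dolly_mid and cell above 0.06 m), for 0.05 s.
At the end, for the whole second after the job is handed in: The round-topped dolly stands in the free cell, its axis within 25 mm of the cell's centre, its middle 42 to 58 mm above the cell's bottom, upright within 10 degrees; the flat-topped dolly stands upright (within 10 degrees) within 30 mm of where it was (horizontal distance between round_dolly_mid and cell below 0.025 m and z of round_dolly_mid in the frame of cell between 0.042 and 0.058 m and angle between each of round_dolly_mid, flat_dolly's own z axis and vertical below 0.17 rad and distance of flat_dolly from where it was at the start of the episode below 0.03 m); the robot touches nothing.
It fails at once if the flat-topped dolly is knocked over or carried away (angle between flat_dolly's own z axis and vertical above 0.6 rad or distance of flat_dolly from where it was at the start of the episode above 0.1 m).
It fails at once if the round-topped dolly is dropped or slammed into the cell (faster than 0.5 m/s within 25 mm of its bottom) (horizontal distance between round_dolly_mid and cell below 0.04 m and z of round_dolly_mid in the frame of cell below 0.075 m and linear speed of round_dolly above 0.5 m/s).
It also fails if it takes over 53 s, if anything falls off the work surface, if the arm or the gripper's body presses on something with over 40 N, if the wrist force passes 120 N, or if a joint passes its speed limit or range.

ROBOT

A 7-joint arm with a two-finger parallel gripper is mounted at the origin on the work surface. World frame = base frame: x ahead of the robot, y to its left, z up, the work surface at z = 0. Lengths are in m, angles in rad, forces in N, time in s.
With the tool pointing down it reaches from about 0.35 to 0.9 m from the base axis. Payload 19.9 kg.
Tool frame: the origin (TCP) lies at the very end of the fingers, on their centre line; the grasp point (between the pads) lies env.hold_point_z behind it (env.hold_point_z is the distance from the TCP to the grasp point, in m); z points along the fingers, y is the line along which they close (so a half turn about z gives the same grasp; the last joint's range is limited). The gripper opens to 94 mm and grips with 3 to 60 N. Pads are 16 mm wide; open, the fingers measure 119 mm over their backs; the gripper's body (75 mm by 177 mm) begins 78 mm behind the grasp point.
Start: joints at [1.077, 0.417, -0.01, 1.614, 0.005, 1.111, -0.053], TCP at [0.273, -0.562, 0.205] pointing down, gripper open.
Joint ranges: [-2.81, 2.81], [-0.39, 2.02], [-1.27, 1.25], [0.06, 2.57], [-1.19, 4.33], [0.19, 2], [-2.82, 2.82]. Speed limits (rad/s): [1.89, 1.89, 2.39, 2.39, 3.01, 3.01, 3.01].

INTERFACE

Orientations are given as a 3x3 rotation matrix whose columns are the frame's x, y, z axes.
In Python, from rig import env, grab_frame, camera_model gives the robot as it stands.
- The arm moves only by the shell command python3 -m inch 'ROWS' [FORCE]. ROWS is JSON, one flat list of numbers, 5 for each row, row after row: the finger opening in mm, from 0 to 94, then the shift along the tool's x, y, z in mm, then the turn about the tool's z in degrees. A call has exactly 5 rows; each row is the pose to reach, as a shift and turn from the pose commanded when the call began, along the tool's axes at that moment; what a row does not reach only later rows make up. A row lasts 1/12 s, in which the tool goes at most 41.7 mm and 7.16 degrees, less where a joint would pass 70% of its speed; a pose out of reach is approached as far as the arm can. A call with a gripper value outside its range is refused whole. The fingers move at their own pace and stop on an object; FORCE is the grip in N (left out, the last holds). Time passes only in rows, so rows that repeat a pose let the fingers close, or fill a call up. It gives the time, the measured TCP pose, the force, the opening and the grip force at its end, in the units of the state.
- env.observe(): the state, without advancing time (a new reading comes with each control period).
- grab_frame(name): name is "scene" or "side" or "wrist"; returns the picture (420x560x3 uint8, blue, green, red); there is no depth.
- camera_model(name): a dict with "intrinsics" (3x3 intrinsics, pixels), "R" (3x3) and "t" (3): a world point X has camera coordinates R X + t; the wrist camera has in their place "T_tool_cam" (4x4, takes a point from camera to tool coordinates, whose origin is the TCP and whose axes are the flange's). Camera axes: x right, y down, z forward; pixel columns grow to the right and rows downward; lengths in m; the calibration is good to about 2 mm. A picture is of the moment at which its call begins: read the wrist's pose just before it. camera_model takes no time and is no camera call.
- env.job_done(): hands the job in; it is judged then, once.
The state is a dict: "time_s": time; "q": joint angles; "joint_velocities": joint speeds; "effort": joint torques, N m; "tcp_pos": TCP position; "orientation": TCP orientation; "ft_force": force on the tool from outside, world axes, zero at the start; "moment": the same for the moment, N m; "grip_width": opening from 0.0 (shut) to 1.0 (fully open); "grasp_force": force on a finger pad.
Only numpy, scipy, OpenCV 4.12 (cv2) and the standard library are available. Lean on these libraries where they do the work, as an engineer would, in place of code of your own. Each camera call takes 0.05 s, during which the arm holds its last target. There are 200 camera calls.

## Working session

There is one attempt and no reset: what is moved stays moved. The work goes in short steps, Python scripts to look and compute and a shell command to move; the robot and the scene stay as the last step left them, time stands still between calls to the robot, and variables do not carry over. Pictures are saved under pics/ and viewed, at most 10 in all, crops included, and the job is handed in when it is done.

```bash
mkdir -p pics; ls; cat > h.py <<'E'
import numpy as np, cv2
from rig import env, grab_frame, camera_model
def ray(name,uv,st=None):
    c=camera_model(name); K=np.array(c["intrinsics"])
    d=np.linalg.inv(K)@np.array([uv[0],uv[1],1.])
    if "T_tool_cam" in c:
        T=np.array(c["T_tool_cam"]); R=np.array(st["orientation"]); p=np.array(st["tcp_pos"])
        return p+R@T[:3,3], R@T[:3,:3]@d
    R=np.array(c["R"]); t=np.array(c["t"])
    return -R.T@t, R.T@d
def onz(name,uv,z,st=None):
    o,d=ray(name,uv,st); return o+d*(z-o[2])/d[2]
def proj(name,X):
    c=camera_model(name); p=np.array(c["R"])@X+np.array(c["t"]); p=np.array(c["intrinsics"])@p; return p[:2]/p[2]
E
python3 - <<'E'
from h import *
s=env.observe(); print(s, env.hold_point_z)
for n in ["scene","side","wrist"]:
    cv2.imwrite(f"pics/{n}0.png",grab_frame(n)); 
    c=camera_model(n); print(n,{k:np.round(v,3).tolist() for k,v in c.items()})
E
```

```text
pics
{'time_s': 0.0, 'q': array([ 1.07648266,  0.41796435, -0.01027693,  1.61417126,  0.0046737 ,
        1.11070595, -0.05301374]), 'joint_velocities': array([-0.00017678, -0.00090474, -0.0007191 , -0.00110022, -0.00063315,
       -0.00032457,  0.0011427 ]), 'effort': array([-2.01736737e-03, -8.51249385e+01,  6.37355447e-01, -4.25986004e+01,
       -4.89120197e-02,  1.86972722e-02,  5.40880433e-05]), 'tcp_pos': array([ 0.27325067, -0.56167974,  0.20483264]), 'orientation': array([[ 8.99237616e-01,  4.37460104e-01, -6.05567202e-04],
       [ 4.37460516e-01, -8.99236989e-01,  1.06493619e-03],
       [-7.86813313e-05, -1.22254242e-03, -9.99999250e-01]]), 'ft_force': array([-0.03129284,  0.03348884, -0.76838525]), 'moment': array([-0.0028794 ,  0.01617277, -0.04934757]), 'grasp_force': 0.0, 'grip_width': 0.9965982451070181} 0.0188
scene {'intrinsics': [[426.269, 0.0, 283.245], [0.0, 426.269, 206.325], [0.0, 0.0, 1.0]], 'R': [[0.074, 0.997, -0.012], [0.605, -0.054, -0.794], [-0.793, 0.052, -0.608]], 't': [0.003, -0.264, 1.324]}
side {'intrinsics': [[404.015, 0.0, 284.704], [0.0, 404.015, 214.739], [0.0, 0.0, 1.0]], 'R': [[-0.924, -0.383, -0.005], [-0.284, 0.693, -0.663], [0.258, -0.611, -0.748]], 't': [0.469, 0.216, 0.619]}
wrist {'intrinsics': [[368.476, 0.0, 277.346], [0.0, 368.476, 210.179], [0.0, 0.0, 1.0]], 'T_tool_cam': [[0.001, -0.958, -0.288, 0.085], [1.0, 0.0, 0.0, 0.0], [-0.0, -0.288, 0.958, -0.178], [0.0, 0.0, 0.0, 1.0]]}
```

View pics/scene0.png

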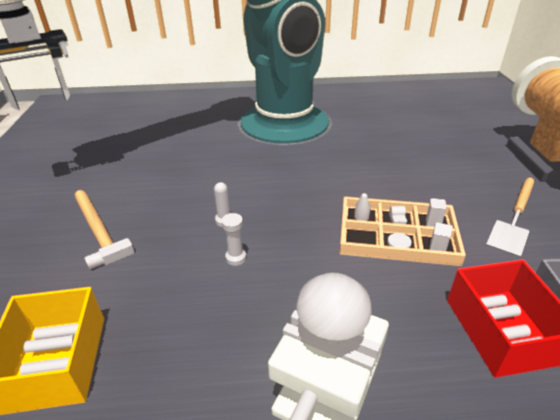

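View pics/side0.png

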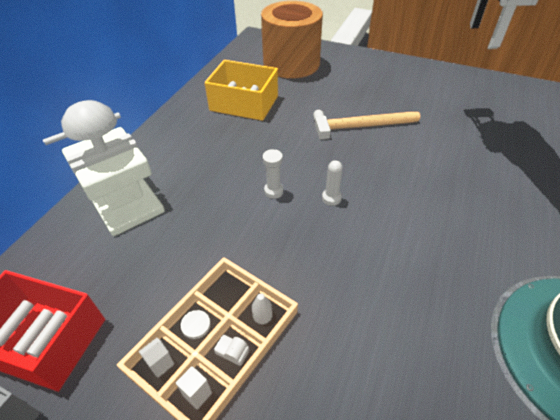

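The scene view shows the free cell at about (361,237), the round dolly at (222,200) and the flat one at (235,240). The side view has the free cell at (227,289), the round dolly at (333,183) and the flat one at (273,175).

```bash
cat > m.py <<'E'
from h import *
roi={"scene":(325,185,150,90),"side":(105,245,210,175)}
pc={"scene":{"round":(205,175,30,54),"flat":(218,208,32,62)},"side":{"round":(315,152,36,60),"flat":(256,144,36,60)}}
rays={}
for n in roi:
    im=cv2.imread(f"pics/{n}0.png"); hsv=cv2.cvtColor(im,cv2.COLOR_BGR2HSV)
    print(n,"cam",np.round(-np.array(camera_model(n)["R"]).T@camera_model(n)["t"],3))
    x,y,w,h=roi[n]; m=np.zeros(im.shape[:2],np.uint8)
    m[y:y+h,x:x+w]=cv2.inRange(hsv,(8,60,90),(28,255,255))[y:y+h,x:x+w]
    k,l,st,_=cv2.connectedComponentsWithStats(m); b=1+np.argmax(st[1:,4])
    ys,xs=np.nonzero(l==b); hull=cv2.convexHull(np.stack([xs,ys],1).astype(np.int32))
    quad=cv2.approxPolyN(hull,4).reshape(-1,2); print("quad px",quad.tolist())
    P=np.array([onz(n,p,0.028)[:2] for p in hull[:,0]]).astype(np.float32)
    print("rect",cv2.minAreaRect(P*1000)); print("quad mm",[np.round(onz(n,p,0.028)[:2]*1000).tolist() for p in quad])
    for d,(x,y,w,h) in pc[n].items():
        g=im[y:y+h,x:x+w].min(2); mm=(g>110).astype(np.uint8)
        k,l,st,_=cv2.connectedComponentsWithStats(mm); b=1+np.argmax(st[1:,4]); bb=st[b,:4]
        ys,xs=np.nonzero(l==b); sel=ys>ys.max()-3
        top=(x+xs[ys<ys.min()+2].mean(), y+ys.min()); bot=(x+xs[sel].mean(),y+ys.max()+.5)
        q=(x+xs.mean(),y+ys.mean()); rays[n,d]=ray(n,q)
        print(d,"bbox",bb+[x,y,0,0],"top@.1",np.round(onz(n,top,.1),3),"bot@0",np.round(onz(n,bot,0),3))
for d in ("round","flat"):
    (a,u),(b,v)=rays["scene",d],rays["side",d]; u=u/np.linalg.norm(u); v=v/np.linalg.norm(v)
    s=np.linalg.lstsq(np.stack([u,-v],1),b-a,rcond=None)[0]; p,q=a+s[0]*u,b+s[1]*v
    print(d,"mid",np.round((p+q)/2,4),"gap",np.linalg.norm(p-q))
E
python3 m.py
python3 - <<'E'
import cv2
im=cv2.imread('pics/side0.png')[240:420,100:320]
cv2.imwrite('pics/c1.png',cv2.resize(im,None,fx=3,fy=3))
E
```

```text
scene cam [ 1.209 -0.086  0.594]
quad px [[338, 254], [343, 196], [452, 204], [469, 267]]
rect ((562.4993896484375, 193.5650177001953), (237.42843627929688, 191.9708251953125), 76.98788452148438)
quad mm [[628.0, 55.0], [444.0, 99.0], [495.0, 330.0], [683.0, 288.0]]
round bbox [205 175  30  54] top@.1 [ 0.444 -0.16   0.1  ] bot@0 [ 0.501 -0.163  0.   ]
flat bbox [218 208  32  62] top@.1 [ 0.559 -0.157  0.1  ] bot@0 [ 0.624 -0.154  0.   ]
side cam [0.336 0.408 0.609]
quad px [[200, 441], [115, 365], [224, 256], [302, 306]]
rect ((543.1649169921875, 199.2849884033203), (237.37770080566406, 168.15235900878906), 77.01644134521484)
quad mm [[487.0, 334.0], [652.0, 295.0], [597.0, 64.0], [435.0, 104.0]]
round bbox [315 152  36  60] top@.1 [ 0.488 -0.193  0.1  ] bot@0 [ 0.458 -0.135  0.   ]
flat bbox [256 144  36  60] top@.1 [ 0.604 -0.173  0.1  ] bot@0 [ 0.592 -0.104  0.   ]
round mid [ 0.4754 -0.1669  0.0515] gap 0.0005287207472408451
flat mid [ 0.5957 -0.1461  0.0509] gap 0.0012980595697774776
```

View pics/c1.png

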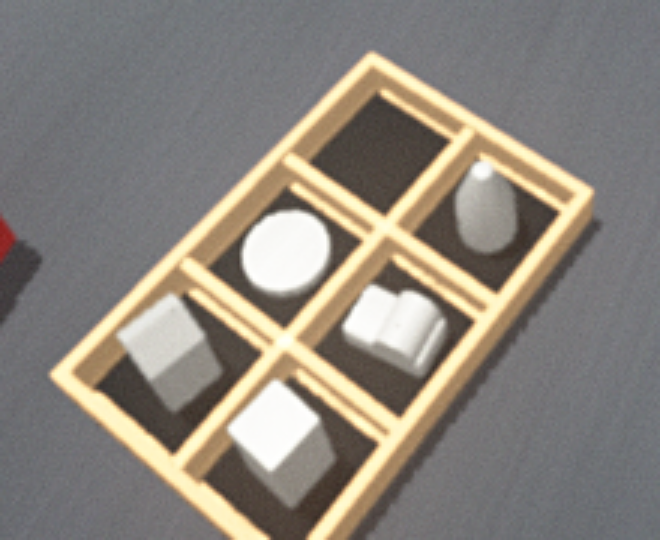

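The crop confirms that the top cell is free, with its outer corner at crop (372,53) and the inner wall crossing at (383,228). My dolly threshold let in the background, so I'll redo it with Otsu.

```bash
sed -i 's/mm=(g>110).astype(np.uint8)/mm=cv2.threshold(g,0,1,cv2.THRESH_OTSU)[1]/' m.py; python3 m.py | grep -E "round|flat"
python3 - <<'E'
from h import *
f=lambda u,v:onz("side",(u/3+99.7,v/3+239.7),.028)[:2]*1000
C,X,Tl,Tr,R,L,X2=[f(*p) for p in [(372,53),(383,228),(288,159),(472,131),(592,190),(52,375),(286,341)]]
print("corner",C,"cross",X,"Tl",Tl,"Tr",Tr,"R",R,"L",L,"X2",X2)
for nm,v in [("long C-L",L-C),("short C-R",R-C),("X-X2",X2-X)]: print(nm,np.linalg.norm(v),np.degrees(np.arctan2(v[1],v[0])))
for yaw in [-13.2]:
    a=np.radians(yaw); ex=np.array([np.cos(a),np.sin(a)]); ey=np.array([-np.sin(a),np.cos(a)])
    print("cell from C",C-41*ex+41*ey,"from X",X+38*ex-38*ey, "from R",R+41*ey+117*ex,"from X2",X2-114*ey+38*ex)
b=cv2.imread("pics/scene0.png")[165:275,200:475]
cv2.imwrite("pics/c2.png",cv2.resize(b,None,fx=2.9,fy=2.9,interpolation=cv2.INTER_CUBIC))
E
```

```text
round bbox [214 182  21  47] top@.1 [ 0.47  -0.167  0.1  ] bot@0 [ 0.502 -0.157  0.   ]
flat bbox [218 208  24  24] top@.1 [ 0.559 -0.161  0.1  ] bot@0 [ 0.512 -0.153  0.   ]
round bbox [328 160  14  12] top@.1 [ 0.476 -0.173  0.1  ] bot@0 [ 0.494 -0.249  0.   ]
flat bbox [263 149  20  14] top@.1 [ 0.6   -0.158  0.1  ] bot@0 [ 0.633 -0.225  0.   ]
round mid [ 0.4863 -0.177   0.0615] gap 0.03470757229078459
flat mid [ 0.5935 -0.1456  0.0971] gap 0.004335139870336447
corner [596.53475708  66.93839844] cross [537.77360228 164.12314018] Tl [605.36591174 147.2533368 ] Tr [519.7009857   92.76643387] R [444.4995239  101.58811314] L [649.18595369 294.00791691] X2 [553.32234073 236.26527467]
long C-L 233.09378954575217 76.94537649439577
short C-R 155.9336873663365 167.1612466468419
X-X2 73.79871838735076 77.83714025980053
cell from C [565.98040774 116.21751913] from X [566.09226753 118.44980881] from R [567.77064121 114.78779636] from X2 [564.28633985 116.59994668]
```

View pics/c2.png

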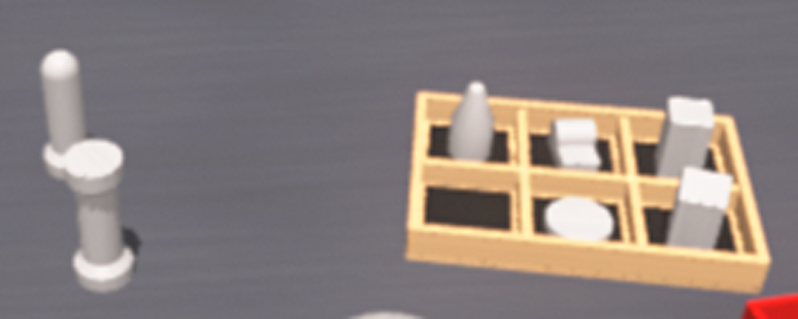

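The scene crop puts the round dome's centre at crop (60,67), the flat top at (94,158) and the flat foot's top at (103,262). The free cell is the front-left one.

```bash
python3 - <<'E'
from h import *
def tri(a,b):
    (a,u),(b,v)=ray("scene",a),ray("side",b); s=np.linalg.lstsq(np.stack([u,-v],1),b-a,rcond=None)[0]
    return np.round((a+s[0]*u+b+s[1]*v)/2,4), np.linalg.norm(a+s[0]*u-b-s[1]*v)
print("round dome",onz("scene",(220.7,188.1),.086),onz("side",(335,167),.086),tri((220.7,188.1),(335,167)))
print("round foot side",onz("side",(332,197),.012))
print("flat top",onz("scene",(232.4,219.5),.1),onz("side",(272.5,156),.1))
print("flat foot",onz("scene",(235.5,255.3),.012),onz("side",(274,191),.012))
s=env.observe(); R=s["orientation"]; p=s["tcp_pos"]
print("to cell, tool mm",R.T@(np.array([.566,.1165,.205])-p)*1000,"yaw x",np.degrees(np.arctan2(R[1,0],R[0,0])))
E
```

```text
round dome [ 0.47190248 -0.16775537  0.086     ] [ 0.47301785 -0.1694456   0.086     ] (array([ 0.4728, -0.1679,  0.087 ]), np.float64(0.0007215860702456558))
round foot side [ 0.46995351 -0.16109048  0.012     ]
flat top [ 0.59554313 -0.13971938  0.1       ] [ 0.59081777 -0.1386578   0.1       ]
flat foot [ 0.59841072 -0.14099472  0.012     ] [ 0.58711021 -0.13192508  0.012     ]
to cell, tool mm [ 5.59944112e+02 -4.81863929e+02  3.90559350e-01] yaw x 25.944738999288834
```

```bash
python3 -m inch '[0,30,-26,0,6, 0,60,-52,0,12, 0,90,-78,0,18, 0,120,-104,0,24, 0,150,-130,0,26]' 20
python3 - <<'E'
from h import *
s=env.observe();R=s["orientation"];print(R.T@(np.array([.566,.1165,.205])-s["tcp_pos"])*1000,np.degrees(np.arctan2(R[1,0],R[0,0])),s["grip_width"])
print([onz("side",p,0) for p in [(113,230),(162,210)]],onz("side",(60,110),.15))
E
```

```text
time_s: 0.57
tcp_pos: [0.3517, -0.3776, 0.2053]
orientation: [[1.0, -0.008, -0.0], [-0.008, -1.0, 0.0], [-0.0, -0.0, -1.0]]
ft_force: [0.5, -0.2, -0.3]
grip_width: 0.683
grasp_force: 0.0
[ 2.10486272e+02 -4.95741218e+02  3.20904023e-01] -0.4455870437990808 0.6829923601636353
[array([0.84053524, 0.07489151, 0.        ]), array([ 0.78181538, -0.00618969,  0.        ])] [ 1.01168789 -0.0539384   0.15      ]
```

```bash
python3 -m inch '[0,14,-33,0,0, 0,28,-66,0,0, 0,42,-99,0,0, 0,56,-132,0,0, 0,70,-165,0,0]'|head -2;  python3 -m inch '[0,14,-33,0,0, 0,28,-66,0,0, 0,42,-99,0,0, 0,56,-132,0,0, 0,70,-165,0,0]'|head -2;  python3 -m inch '[0,14,-33,0,0, 0,28,-66,0,0, 0,42,-99,0,0, 0,56,-132,0,0, 0,70,-165,0,0]'
python3 - <<'E'
from h import *
s=env.observe(); cv2.imwrite("pics/w1.png",grab_frame("wrist"))
c=camera_model("wrist");T=np.array(c["T_tool_cam"]);R=np.array(s["orientation"])
X=T[:3,:3].T@(R.T@(np.array([.566,.1165,.008])-s["tcp_pos"])-T[:3,3]); u=np.array(c["intrinsics"])@X; print("expected cell px",u[:2]/u[2],s["tcp_pos"],s["grip_width"])
E
```

```text
time_s: 0.98
tcp_pos: [0.4219, -0.2128, 0.2055]
time_s: 1.4
tcp_pos: [0.492, -0.0479, 0.2055]
time_s: 1.82
tcp_pos: [0.5622, 0.117, 0.2053]
orientation: [[1.0, -0.001, -0.0], [-0.001, -1.0, -0.0], [-0.0, 0.0, -1.0]]
ft_force: [0.8, -0.7, -0.1]
grip_width: 0.003
grasp_force: 0.0
expected cell px [277.47414532 180.92860016] [0.56222366 0.116976   0.20531899] 0.0031863425201680154
```

View pics/w1.png

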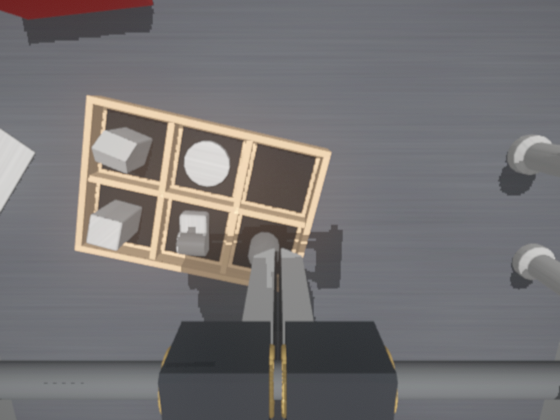

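The wrist view shows the free cell's dark bottom centred near (281,180), against an expected (277,181). That agrees within 4 mm. I'll descend and feel it.

```bash
python3 -m inch '[0,4,1,35,0, 0,4,2,75,0, 0,4,2,115,0, 0,4,2,155,0, 0,4,2,182,0]'; python3 -m inch '[0,0,0,2,0, 0,0,0,4,0, 0,0,0,6,0, 0,0,0,8,0, 0,0,0,10,0]'; python3 -m inch '[0,0,0,1,0, 0,0,0,2,0, 0,0,0,3,0, 0,0,0,4,0, 0,0,0,4,0]'
```

```text
time_s: 2.28
tcp_pos: [0.5642, 0.1129, 0.0199]
orientation: [[1.0, -0.001, -0.003], [-0.001, -1.0, -0.0], [-0.003, 0.0, -1.0]]
ft_force: [0.6, -0.6, -0.6]
grip_width: 0.004
grasp_force: 0.0
time_s: 2.7
tcp_pos: [0.567, 0.1134, 0.015]
orientation: [[1.0, -0.001, 0.003], [-0.001, -1.0, 0.0], [0.003, -0.0, -1.0]]
ft_force: [-0.7, -0.7, -0.1]
grip_width: 0.003
grasp_force: 0.0
time_s: 3.12
tcp_pos: [0.5659, 0.1133, 0.0094]
orientation: [[1.0, -0.001, -0.0], [-0.001, -1.0, 0.0], [-0.0, -0.0, -1.0]]
ft_force: [0.5, -0.4, -0.8]
grip_width: 0.005
grasp_force: 0.0
```

```bash
python3 -m inch '[0,0,0,1,0, 0,0,0,1,0, 0,0,0,2,0, 0,0,0,2,0, 0,0,0,2,0]'|sed -n '2p;4p'; python3 -m inch '[0,0,0,0.5,0, 0,0,0,1,0, 0,0,0,1,0, 0,0,0,1,0, 0,0,0,1,0]'|sed -n '2p;4p'
```

```text
tcp_pos: [0.566, 0.1134, 0.0082]
ft_force: [-5.4, -1.3, 16.4]
tcp_pos: [0.5661, 0.1133, 0.0081]
ft_force: [-12.0, -3.2, 34.2]
```

The bottom was felt at z≈8 mm with 34 N, so the cell is clear. I'll retreat and go over to the round dolly.

```bash
python3 -m inch '[0,0,0,-38,0, 0,0,0,-78,0, 0,0,0,-118,0, 0,0,0,-158,0, 0,0,0,-195,0]'|sed -n '2p;4p'; python3 -m inch '[94,-10,32,0,0, 94,-20,64,0,0, 94,-30,96,0,0, 94,-40,128,0,0, 94,-50,160,0,0]'|sed -n '2p;4p'; python3 -m inch '[94,-10,24,0,0, 94,-20,48,0,0, 94,-30,72,0,0, 94,-40,96,0,0, 94,-44,120,0,0]'; 
python3 - <<'E'
from h import *
s=env.observe(); cv2.imwrite("pics/w2.png",grab_frame("wrist"))
c=camera_model("wrist");T=np.array(c["T_tool_cam"]);R=np.array(s["orientation"])
for P in ([.472,-.167,.086],[.472,-.167,.012]):
    X=T[:3,:3].T@(R.T@(np.array(P)-s["tcp_pos"])-T[:3,3]); u=np.array(c["intrinsics"])@X; print("expected px",u[:2]/u[2])
print(s["tcp_pos"],s["grip_width"])
E
```

```text
tcp_pos: [0.5657, 0.1134, 0.204]
ft_force: [0.2, 1.2, 0.3]
tcp_pos: [0.515, -0.048, 0.2016]
ft_force: [0.4, 0.2, 0.8]
time_s: 5.2
tcp_pos: [0.4704, -0.1678, 0.2016]
orientation: [[1.0, -0.001, -0.0], [-0.001, -1.0, -0.0], [-0.0, 0.0, -1.0]]
ft_force: [1.2, 0.7, 0.1]
grip_width: 0.679
grasp_force: 0.0
expected px [276.0525686  204.44461319]
expected px [276.24357959 184.6447417 ]
[ 0.47040018 -0.16777005  0.20157815] 0.679431297580955
```

View pics/w2.png

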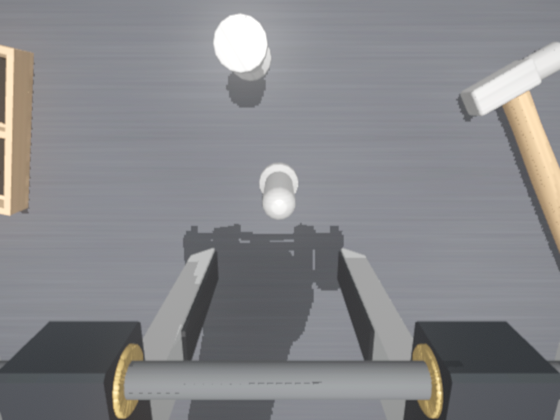

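The wrist view has the dome at (279,203) and the foot at (278,183), within 3 px of the expected positions. I'll descend and grip.

```bash
python3 -m inch '[94,2,1,30,0, 94,2,1,60,0, 94,2,1,90,0, 94,2,1,125,0, 94,2,1,158,0]'|sed -n '2p;4,6p'; python3 -m inch '[20,0,0,0,0, 20,0,0,0,0, 20,0,0,0,0, 20,0,0,0,0, 20,0,0,0,0]' 30|sed -n '2p;4,6p'; python3 -m inch '[20,0,0,0,0, 20,0,0,0,0, 20,0,0,0,0, 20,0,0,0,0, 20,0,0,0,0]'|sed -n '2p;4,6p';python3 -m inch '[20,0,0,0,0, 20,0,0,0,0, 20,0,0,0,0, 20,0,0,0,0, 20,0,0,0,0]'|sed -n '2p;4,6p'
```

```text
tcp_pos: [0.4736, -0.1674, 0.0421]
ft_force: [0.4, -0.8, -1.1]
grip_width: 1.0
grasp_force: 0.0
tcp_pos: [0.4747, -0.168, 0.0452]
ft_force: [0.1, 0.6, -0.5]
grip_width: 0.68
grasp_force: 0.0
tcp_pos: [0.4736, -0.1676, 0.0435]
ft_force: [0.2, 0.8, -0.5]
grip_width: 0.329
grasp_force: 0.0
tcp_pos: [0.4736, -0.1676, 0.0434]
ft_force: [-0.3, -0.6, 0.1]
grip_width: 0.294
grasp_force: 30.0
```

```bash
python3 -m inch '[20,0,0,-15,0, 20,0,0,-40,0, 20,0,0,-70,0, 20,0,0,-100,0, 20,0,0,-130,0]'|sed -n '2p;4,6p'; python3 -m inch '[20,5,-20,0,0, 20,14,-45,0,0, 20,24,-75,0,0, 20,35,-108,0,0, 20,46,-141,0,0]'|sed -n '2p;4,6p'; python3 -m inch '[20,11,-35,0,0, 20,23,-70,0,0, 20,35,-105,0,0, 20,42,-130,0,0, 20,46,-141,0,0]'|sed -n '2p;4,6p'; python3 -m inch '[20,0,0,0,0, 20,0,0,0,0, 20,0,0,0,0, 20,0,0,0,0, 20,0,0,0,0]'|sed -n '2p;4,6p'
python3 - <<'E'
from h import *
im=np.hstack([grab_frame("wrist")[60:360,60:400],cv2.resize(grab_frame("side")[220:420,110:340],(345,300))])
cv2.imwrite("pics/w3.png",im); print(env.observe()["tcp_pos"])
E
```

```text
tcp_pos: [0.473, -0.1672, 0.1744]
ft_force: [0.9, 0.1, -5.2]
grip_width: 0.294
grasp_force: 30.0
tcp_pos: [0.5195, -0.0253, 0.1732]
ft_force: [0.1, -1.0, -4.5]
grip_width: 0.291
grasp_force: 30.0
tcp_pos: [0.5656, 0.1187, 0.1729]
ft_force: [-1.1, 1.2, -5.0]
grip_width: 0.29
grasp_force: 30.0
tcp_pos: [0.5658, 0.1131, 0.1735]
ft_force: [-0.7, -0.1, -3.4]
grip_width: 0.291
grasp_force: 30.0
[0.56589991 0.1135523  0.17354363]
```

View pics/w3.png

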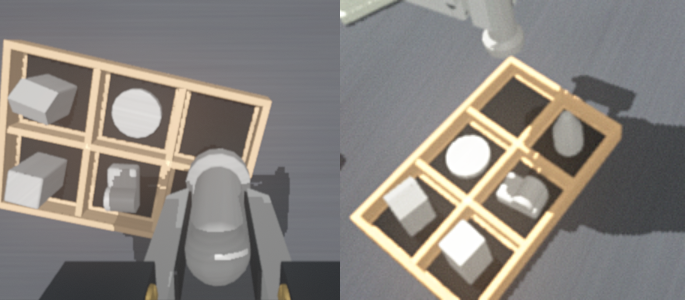

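The dolly hangs upright in the grip above the free cell. I'll lower it, slowly for the last part.

```bash
python3 -m inch '[20,0,0,20,0, 20,0,0,40,0, 20,0,0,60,0, 20,0,0,75,0, 20,0,0,85,0]'|sed -n '2p;4,6p'; python3 -m inch '[20,0,0,6,0, 20,0,0,12,0, 20,0,0,18,0, 20,0,0,24,0, 20,0,0,29,0]'|sed -n '2p;4,6p'; python3 -m inch '[20,0,0,1,0, 20,0,0,2,0, 20,0,0,3,0, 20,0,0,4,0, 20,0,0,5,0]'|sed -n '2p;4,6p'
```

```text
tcp_pos: [0.5653, 0.1138, 0.087]
ft_force: [0.9, 0.3, -5.1]
grip_width: 0.294
grasp_force: 30.0
tcp_pos: [0.5661, 0.1143, 0.0593]
ft_force: [0.5, -0.8, -4.0]
grip_width: 0.292
grasp_force: 30.0
tcp_pos: [0.5661, 0.1143, 0.0546]
ft_force: [0.3, 0.3, -4.6]
grip_width: 0.292
grasp_force: 30.0
```

```bash
python3 -m inch '[20,0,0,0.6,0, 20,0,0,1.2,0, 20,0,0,1.8,0, 20,0,0,2.4,0, 20,0,0,2.4,0]'|sed -n '2p;4,6p'; python3 -m inch '[20,0,0,0.4,0, 20,0,0,0.8,0, 20,0,0,1,0, 20,0,0,1,0, 20,0,0,1,0]'|sed -n '2p;4,6p'
```

```text
tcp_pos: [0.5659, 0.1143, 0.052]
ft_force: [0.2, -0.3, -4.4]
grip_width: 0.291
grasp_force: 30.0
tcp_pos: [0.5661, 0.1143, 0.0514]
ft_force: [-2.6, -1.2, 5.6]
grip_width: 0.294
grasp_force: 30.0
```

The dolly is resting on the bottom, since the force reversed to +5.6 N. I'll release it with a partial opening and rise.

```bash
python3 -m inch '[32,0,0,0,0, 36,0,0,0,0, 42,0,0,0,0, 48,0,0,0,0, 50,0,0,0,0]'|sed -n '2p;4,6p'; python3 -m inch '[50,0,0,0,0, 50,0,0,0,0, 50,0,0,0,0, 50,0,0,0,0, 50,0,0,0,0]'|sed -n '2p;4,6p'
```

```text
tcp_pos: [0.5659, 0.1144, 0.051]
ft_force: [0.3, -0.7, -0.6]
grip_width: 0.52
grasp_force: 0.0
tcp_pos: [0.5659, 0.1144, 0.051]
ft_force: [0.2, 0.2, -0.1]
grip_width: 0.526
grasp_force: 0.0
```

```bash
python3 -m inch '[50,0,0,-10,0, 50,0,0,-20,0, 50,0,0,-30,0, 50,0,0,-45,0, 50,0,0,-60,0]'|sed -n '2p;4,6p'; python3 -m inch '[50,0,0,-30,0, 50,0,0,-60,0, 50,0,0,-90,0, 50,0,0,-120,0, 50,0,0,-140,0]'|sed -n '2p;4,6p';  python3 -m inch '[50,0,0,0,0, 50,0,0,0,0, 50,0,0,0,0, 50,0,0,0,0, 50,0,0,0,0]'|sed -n '1,2p;4,6p'
python3 - <<'E'
from h import *
im=np.hstack([grab_frame("scene")[150:300,190:480],grab_frame("side")[240:390,110:320]])
cv2.imwrite("pics/f.png",cv2.resize(im,None,fx=1.6,fy=1.6))
E
```

```text
tcp_pos: [0.566, 0.1144, 0.1127]
ft_force: [-0.1, -0.7, -0.1]
grip_width: 0.536
grasp_force: 0.0
tcp_pos: [0.5664, 0.1146, 0.2554]
ft_force: [0.5, -0.4, 0.2]
grip_width: 0.533
grasp_force: 0.0
time_s: 12.85
tcp_pos: [0.5655, 0.1142, 0.2503]
ft_force: [-0.4, 0.6, -0.5]
grip_width: 0.532
grasp_force: 0.0
```

View pics/f.png

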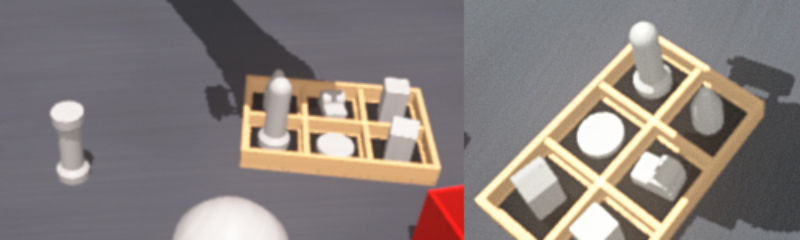

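The round dolly stands upright in the free cell, with its foot centred at about (652,80) in the side half of the picture. The flat one hasn't moved, and the gripper is clear.

```bash
python3 -c "from rig import env; print(env.job_done())"
```

```text
the job is handed in; nothing more can be done
None
```

The free cell's bottom was felt clear (about 34 N at z ≈ 8 mm), the round-topped dolly was set down gently and now stands upright there, the flat-topped one was left where it was, and the job was handed in at about 13 s; no verdict was shown.

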